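Check a tube mixer's cup and hold its bay cover for screwing

ROBOT

A 6-joint arm with a two-finger parallel gripper is mounted at the origin on the work surface. World frame = base frame: x ahead of the robot, y to its left, z up, the work surface at z = 0. Lengths are in mm, angles in degrees, forces in N, time in s.
With the tool pointing down it reaches from about 350 to 850 mm from the base axis. Payload 8.1 kg.
Tool frame: the origin (TCP) lies between the finger pads; the fingertips stand ahead of it and the grasp point (between the pads) lies 2 mm behind it (nose_length is the z of the fingertips in the tool frame, in mm); z points along the fingers, y is the direction in which the jaws open and shut (so a half turn about z gives the same grasp; the last joint's range is limited). The gripper opens to 85 mm and grips with 20 to 120 N. Pads are 22 mm wide; open, the fingers measure 114 mm over their backs; the gripper's body (76 mm by 85 mm) begins 54 mm behind the grasp point. The pads swing forward as they close: fully open they stand 13 mm farther back than shut.
Start: joints at [-70.382, 7.471, 85.268, -0, 87.261, -4.893], TCP at [248.942, -545.924, 248.292] pointing down, gripper open.
Joint ranges: [-169.43, 169.43], [-51.17, 129.36], [1.28, 143.12], [-76.62, 256.62], [0, 156.53], [-152.29, 152.29]. Speed limits (degrees/s): [136.94, 136.94, 159.86, 180, 180, 180].

INTERFACE

Orientations are given as [roll, pitch, yaw] about the fixed x, y, z axes, in that order (R = Rz(yaw) Ry(pitch) Rx(roll)).
In Python, from bench import * gives the robot as it stands.
- The arm moves only by the tool jog_arm, never from a script. Its argument "plan" is a list of rows, each a list of 3 entries, a list of its own where there are three numbers: the turn, a rotation vector about the tool's x, y, z in degrees, then the shift along the tool's x, y, z in m, then the gripper's target within -1 to 1 (fully open at 1, half-way at 0, shut at -1). A call has 1 to 12 rows; each row is the pose to reach, as a shift and turn from the pose commanded when the call began, along the tool's axes at that moment; what a row does not reach only later rows make up. A row lasts 1/8 s, in which the tool goes at most 62.5 mm and 10.7 degrees, less where a joint would pass 70% of its speed; a pose out of reach is approached as far as the arm can. A call with a gripper value outside its range is refused whole. The fingers move at their own pace and stop on an object; "force" is the grip in N (left out, the last holds). Time passes only in rows, so rows that repeat a pose let the fingers close. It gives the time, the measured TCP pose, the force and the opening at its end, in the units of the state.
- sense(): the state, without advancing time (a new reading comes with each control period).
- snapshot(name): name is "side" or "top" or "wrist"; returns (picture, depth): 480x640x3 uint8, blue, green, red; 480x640 float32, mm along the optical axis (not along the pixel's ray), 0 where there is no reading.
- camera_info(name): a dict with "fov_y" (degrees; the focal length in pixels is half the picture's height over the tangent of half this angle, whatever the lens; pixels are square), "cx", "cy" (the principal point, pixels), "origin" and "orientation" of the camera in the world. Camera axes: x right, y down, z forward; pixel columns grow to the right and rows downward; lengths in mm; the calibration is good to about 2 mm. A picture is of the moment at which its call begins: read the wrist's pose just before it. camera_info takes no time and is no camera call; for the wrist camera it gives the pose at the moment of the call.
- hand_in(): hands the job in, once; it reports no verdict.
The state is a dict: "time": time; "joint_pos": joint angles; "qd": joint speeds; "joint_efforts": joint torques, N m; "tool_pos": TCP position; "tcp_rot": TCP orientation; "ft_force": force on the tool from outside, world axes, zero at the start; "wrist_torque": the same for the moment, N m; "finger_gap": finger opening in mm.
Only numpy, scipy, OpenCV 4.12 (cv2) and the standard library are available. Lean on these libraries where they do the work, as an engineer would, in place of code of your own. Each camera call takes 0.05 s, during which the arm holds its last target.

TASK

The tube mixer is being put back into service: take the tall capped tube from the rack, press it upright down into the mixer's sprung rubber cup until the cup is fully down, and stand the tube back in its hole in the rack and let go of it. Then lift the cover plate by its upright grip and hold it level about 15 mm above the mixer's open bay, touching nothing, its three holes straight over the three threaded holes, ready for a colleague to put the screws in. Finish while still holding the cover there, and leave the short tubes, the kidney dish and the screwdriver alone.

Things in the scene. Friction and masses are not known exactly. Their poses are not given: they have to be found in the camera images.
- mixer: White box-shaped tube mixer fixed to the bench, 120 (x) by 220 (y) by 60 mm high; its place and yaw vary. Origin: centre of its underside, z up. A round black sprung rubber cup stands on its top towards its +y end, on the axis x = 0, y = +60 mm; an open bay with a green circuit board lies in its top towards its -y end, centred near x = 0, y = -48 mm, with three small threaded holes around it.
- pad (a joint): Travel of the sprung rubber cup, m: 0 up at rest, 0.008 fully down (straight down). It takes about 2 N to start and 6 N to be fully down; it springs back when released.
- pad_floor (a point): Centre of the floor inside the rubber cup, on which the tube's foot presses; moves down with the cup. At rest 79 mm above the bench. The cup is 48 mm across outside; its well is about 34 mm across and its rim stands 10 mm above this point.
- thread0 (a point): Mouth of a threaded hole, 5 mm across with a brass rim 11 mm across, in the mixer's flat top (60 mm above the bench), at x = -38, y = -81 mm in the mixer's frame. Belongs under hole0 of the cover.
- thread1 (a point): The same, at x = -38, y = -15 mm in the mixer's frame. Belongs under hole1.
- thread2 (a point): The same, at x = +38, y = -48 mm in the mixer's frame. Belongs under hole2. The pattern fits the cover only one way round.
- cover: Loose aluminium cover plate, 100 (x) by 90 (y) by 4 mm thick, about 0.16 kg, lying flat on the bench, with three 12 mm round holes and a grey upright grip on its top. Origin: centre of the plate's underside, z up. Laid in place over the bay, its axes are those of the mixer.
- cover_grip (a point): Point to grasp on the cover's grip, 31 mm above the plate's underside, at x = -4, y = 0 mm in the cover's frame. The grip is a block 46 mm long along the cover's x, 12 mm thick along its y, from the plate's top (4 mm) to 46 mm above the underside. Axes are the cover's.
- hole0 (a point): Centre of a 12 mm hole of the cover, on the plate's underside, at x = -38, y = -33 mm in the cover's frame.
- hole1 (a point): The same, at x = -38, y = +33 mm.
- hole2 (a point): The same, at x = +38, y = 0 mm.
- rack: White rack block fixed to the bench, 170 (x) by 56 (y) by 52 mm high, with three round holes 20 mm across and 45 mm deep in a row along its x, at x = -55, 0 and +55 mm; every hole holds a tube at the start. Origin: centre of its underside. Rack and cover lie on opposite sides of the mixer; which is on which side varies.
- tube_mid (a point): Centre (half-way up) of the tall tube: 110 mm high, 16 mm across, with an 18 mm cap over its top 20 mm, about 22 g. z axis along the tube, up. It stands in one of the rack's holes, its top 65 mm above the rack's top; the other two tubes are 75 mm high and otherwise alike.
- tube_foot (a point): Bottom centre of the tall tube, 55 mm below its centre.
- tube: The tall tube; origin at the bottom centre.
- short0: A short tube, 75 mm high, standing in the rack; origin at its bottom centre. To be left alone.
- short1: The other short tube. To be left alone.
- dish: Steel kidney dish, 100 by 176 by 32 mm, with three screws in it, beyond the mixer. Origin: centre of its underside. To be left alone.
- screwdriver: Screwdriver, about 180 mm long, lying beyond the mixer, beside the dish. To be left alone.
There are look-alikes about, which are no part of the job. Several things have the shape of the rack; the one meant has the colours described above.

How it is judged (in metres and radians):
On the way, in this order (a step that is already met when the one before it is completed fails the run):
1. the tall tube, held upright, presses the mixer's cup fully down (value of joint pad above 0.0068 m and contact force between tube and mixer above 3 N and horizontal distance between tube_foot and pad_floor below 0.02 m and angle between tube_mid's own z axis and vertical below 0.25 rad and contact force between the fingers and tube above 1 N and contact force between the fingers and mixer below 0.5 N), for 0.15 s.
2. the tube stands in the rack again, let go (z of tube_foot in the frame of rack between 0.002 and 0.013 m and y of tube_foot in the frame of rack between -0.008 and 0.008 m and x of tube_foot in the frame of rack between -0.066 and 0.066 m and angle between tube_mid's own z axis and vertical below 0.17 rad and contact force between the fingers and tube below 0.05 N), for 0.2 s.
At the end, for the whole second after the job is handed in: Cover held still, level (0.1 rad), underside 6-25 mm above the mixer's top, each hole within 4 mm of its threaded hole; cover, fingers and arm off the mixer; cup up (2 mm); tall tube let go, standing in a rack hole (foot within 6 mm of the bottom, tilt under 0.17 rad) (all of step 2 and horizontal distance between hole0 and thread0 below 0.004 m and horizontal distance between hole1 and thread1 below 0.004 m and horizontal distance between hole2 and thread2 below 0.004 m and height (world z) of hole0 between 0.066 and 0.085 m and height (world z) of hole1 between 0.066 and 0.085 m and height (world z) of hole2 between 0.066 and 0.085 m and angle between cover's own z axis and vertical below 0.1 rad and contact force between the fingers and cover above 1 N and contact force between each of cover, the arm, the fingers and mixer below 0.05 N and linear speed of cover below 0.02 m/s and angular speed of cover below 0.1 rad/s and value of joint pad below 0.002 m); the arm keeps its last pose, push and grip.
It fails at once if a short tube is moved more than 20 mm (distance of any of short0, short1 from where it was at the start of the episode above 0.02 m).
It fails at once if the kidney dish or the screwdriver is moved more than 30 mm (distance of any of dish, screwdriver from where it was at the start of the episode above 0.03 m).
It also fails if it takes over 59 s, if anything falls off the work surface, if the arm or the gripper's body presses on something with over 40 N, if the wrist force passes 120 N, or if a joint passes its speed limit or range.

## Working session

There is one attempt and no reset: what is moved stays moved. The work goes in short steps, Python scripts to look and compute and a tool call to move; the robot and the scene stay as the last step left them, time stands still between calls to the robot, and variables do not carry over. Pictures are saved under pics/ and viewed, and the job is handed in when it is done.

Besides the shell and the picture viewer there is one more tool, called after ">>>" by a JSON object that holds its "name" and its "arguments", one argument or row to a line. jog_arm: Moves the arm, as the interface text tells. Its arguments: {"type":"object","properties":{"plan":{"type":"array","items":{"type":"array"}},"force":{"type":"number"}},"required":["plan"]}

```bash
ls; mkdir -p pics; python3 - <<'E'
from bench import *
import cv2,numpy as np
s=sense()
for k in s: print(k,s[k])
for n in("side","top","wrist"):
    print(n,camera_info(n))
for n in("side","top"):
    p,d=snapshot(n); cv2.imwrite(f'pics/{n}0.png',p); np.save(f'pics/{n}0.npy',d); cv2.imwrite
    np.save(f'pics/{n}0p.npy',p)
E
```

```text
pics
time 0.0
joint_pos [-7.03814312e+01  7.51399984e+00  8.53307403e+01  6.53257635e-04
  8.72613449e+01 -4.89269192e+00]
qd [-0.05916127  0.02627036 -0.07735704 -0.02146201 -0.03185822  0.00896149]
joint_efforts [-4.28519168e-03 -5.69410729e+01 -5.00549805e+01 -4.15692548e-04
  1.49522029e-02  2.70142164e-05]
tool_pos [ 248.7735422  -545.41834526  247.24195399]
tcp_rot [-1.79894357e+02 -9.69805200e-03  2.45112199e+01]
ft_force [ 0.69930509  0.09744862 -0.5631664 ]
wrist_torque [-0.03779185 -0.0337224  -0.00937765]
finger_gap 85.5969053600895
side {'fov_y': 55.44634921378563, 'cx': 319.82215179465044, 'cy': 246.38124304800942, 'origin': array([ 548.51892524, -896.72435974,  802.75165255]), 'orientation': array([-130.15548489,    0.62473089,   -4.4146227 ])}
top {'fov_y': 48.875651673539664, 'cx': 314.9312093162571, 'cy': 233.84731148914193, 'origin': array([ 470.00276292,  -42.68048972, 1107.54470625]), 'orientation': array([-1.72571787e+02,  1.36288226e-02, -8.99113681e+01])}
wrist {'fov_y': 62.8194230664003, 'cx': 309.84842324246455, 'cy': 236.03376477433468, 'origin': array([ 323.17002995, -511.7940108 ,  372.91500667]), 'orientation': array([ 1.61724182e+02,  1.25164218e-01, -6.54702288e+01])}
```

View pics/top0.png

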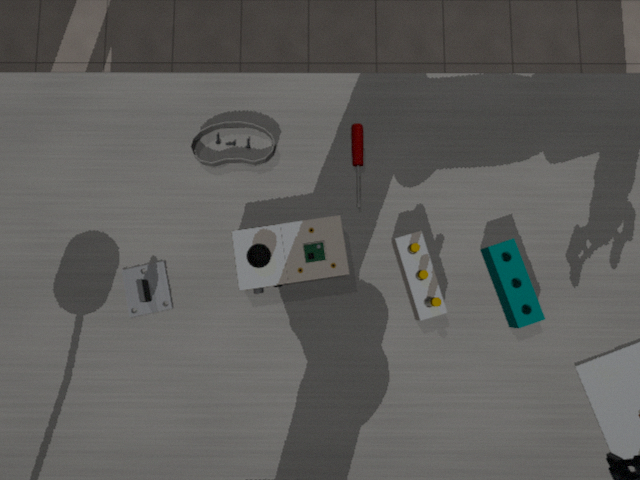

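View pics/side0.png

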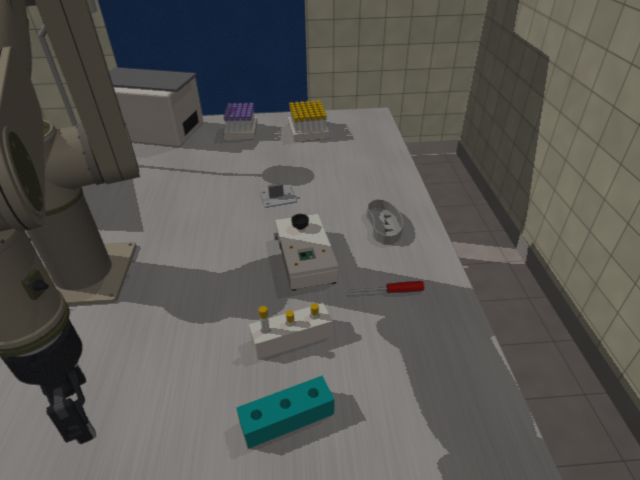

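The top view shows the white rack at (420,275), with the tall tube probably at (435,301). The mixer is at (290,252) with its cup at (259,256), and the cover is at (148,290). Next I'll enlarge these areas.

```bash
cat > h.py <<'E'
import numpy as np,cv2
from scipy.spatial.transform import Rotation as R
def cam(ci):
    f=240/np.tan(np.radians(ci['fov_y']/2))
    return f,ci['cx'],ci['cy'],np.array(ci['origin']),R.from_euler('xyz',ci['orientation'],degrees=True).as_matrix()
def ray_z(ci,u,v,z):
    f,cx,cy,o,M=cam(ci); d=M@np.array([(u-cx)/f,(v-cy)/f,1]); return o+d*(z-o[2])/d[2]
def dep(ci,u,v,d):
    f,cx,cy,o,M=cam(ci); return o+M@(np.array([(u-cx)/f,(v-cy)/f,1])*d)
def proj(ci,p):
    f,cx,cy,o,M=cam(ci); q=M.T@(np.array(p)-o); return q[0]/q[2]*f+cx,q[1]/q[2]*f+cy
def crop(p,x0,y0,w,h,s,name):
    c=cv2.resize(p[y0:y0+h,x0:x0+w],None,fx=s,fy=s,interpolation=cv2.INTER_CUBIC)
    c=cv2.convertScaleAbs(c,alpha=1.5)
    for x in range(x0-x0%10+10,x0+w,10):
        cv2.line(c,((x-x0)*s,0),((x-x0)*s,4 if x%50 else 12),(0,0,255),1)
        if x%20==0: cv2.putText(c,str(x),((x-x0)*s-10,20),0,.35,(0,0,255),1)
    for y in range(y0-y0%10+10,y0+h,10):
        cv2.line(c,(0,(y-y0)*s),(4,(y-y0)*s),(0,0,255),1)
        if y%20==0: cv2.putText(c,str(y),(6,(y-y0)*s+4),0,.35,(0,0,255),1)
    cv2.imwrite('pics/'+name,c)
E
python3 - <<'E'
from h import *
p=np.load('pics/top0p.npy')
crop(p,220,205,140,95,5,'t_mix.png'); crop(p,385,220,75,110,5,'t_rack.png'); crop(p,110,250,75,75,7,'t_cov.png')
from bench import *
ci=camera_info('top');d=np.load('pics/top0.npy')
for n,(u,v) in dict(bench=(200,350),bench2=(370,420),bench3=(60,120),mixtop=(295,250),mixt2=(240,280),racktop=(410,262),rt2=(425,310),plate=(133,290),cap=(435,301)).items(): print(n,dep(ci,u,v,d[v,u]).round(1))
E
```

```text
bench [373.5 193.1   3. ]
bench2 [ 470.   -42.7 1107.5]
bench3 [8.632e+02 5.127e+02 5.000e-01]
mixtop [573.8  -2.7  62.4]
mixt2 [514.2 105.5  62.4]
racktop [ 550.8 -231.9   55.6]
rt2 [ 456.  -260.    52.9]
plate [495.5 334.8   6.8]
cap [ 473.5 -266.   116.2]
```

View pics/t_mix.png

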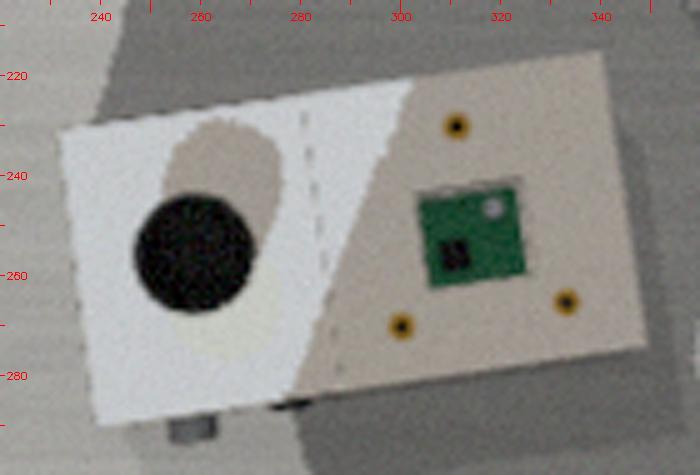

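View pics/t_rack.png

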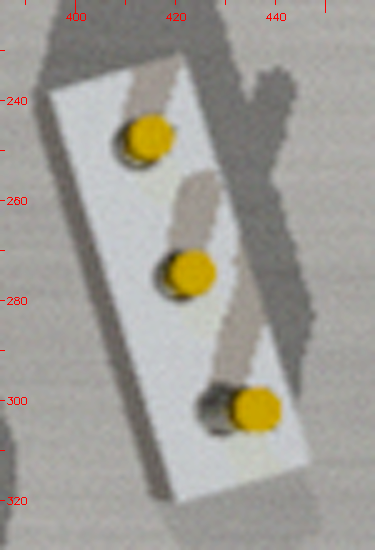

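View pics/t_cov.png

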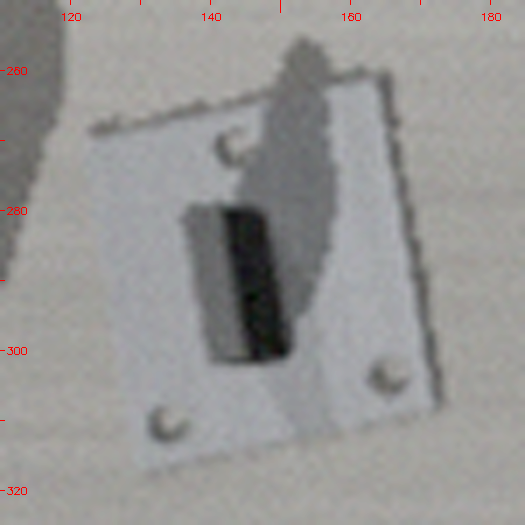

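In the crops the threads are at (311,230) T2, (300,270) T1 and (333,265.3) T0. The cover holes are at (143,271) h2, (134,310) h1 and (166,303.5) h0, and the tall tube's cap is at (436.5,302). Next I'll fit the poses.

```bash
cat >> h.py <<'E'
def fit2(local,world):
    L=np.array(local,float);W=np.array(world,float)[:,:2]
    l=L-L.mean(0);w=W-W.mean(0)
    a=np.arctan2((l[:,0]*w[:,1]-l[:,1]*w[:,0]).sum(),(l*w).sum())
    M=np.array([[np.cos(a),-np.sin(a)],[np.sin(a),np.cos(a)]])
    t=W.mean(0)-M@L.mean(0)
    return t,np.degrees(a),np.linalg.norm(W-(L@M.T+t),axis=1)
E
python3 - <<'E'
from h import *
from bench import *
import bench; print([x for x in dir(bench) if not x.startswith('__')], getattr(bench,'nose_length',None))
ci=camera_info('top')
w=[ray_z(ci,*p,60) for p in [(333,265.3),(300.2,270.3),(311.2,230)]]
t,a,r=fit2([(-38,-81),(-38,-15),(38,-48)],w); print('mixer',t,a,r)
M=R.from_euler('z',a,degrees=True).as_matrix()
print('cup',t+(M@[0,60,0])[:2])
print('corners',fit2([(60,110),(60,-110),(-60,-110),(-60,110)],[ray_z(ci,*p,60) for p in [(231.8,230.8),(340,215),(348.5,274),(239.8,289.8)]]))
print('cup px pred',proj(ci,[*(t+(M@[0,60,0])[:2]),89]))
c=[ray_z(ci,*p,4) for p in [(166,303.5),(134,310.5),(143.3,271)]]
print('cover',fit2([(-38,-33),(-38,33),(38,0)],c))
print('cover corn',fit2([(50,45),(50,-45),(-50,-45),(-50,45)],[ray_z(ci,*p,4) for p in [(123,268.5),(164,260),(172,308),(131,317)]]))
print('grip',ray_z(ci,147,290,46))
print('rack corn',fit2([(85,28),(85,-28),(-85,-28),(-85,28)],[ray_z(ci,*p,52) for p in [(395,238),(421,231),(447,313),(420,320)]]))
for p,z in [((436.5,302),117),((423.5,274.5),82),((415,247.5),82)]: print('cap',ray_z(ci,*p,z))
E
```

```text
['PlanningError', 'camera_info', 'hand_in', 'nose_length', 'sense', 'snapshot'] 17.0
mixer [569.40508562   7.32015455] 8.405937098912247 [0.18628513 0.35053947 0.34665869]
cup [560.63395334  66.67558597]
corners (array([569.70888558,   7.1694298 ]), np.float64(8.402982017726016), array([0.75548998, 0.44951848, 1.59008031, 1.56622104]))
cup px pred (np.float64(258.6026681865477), np.float64(255.37447925555708))
cover (array([497.83196156, 307.44673827]), np.float64(12.768237512215068), array([0.7699792 , 0.52277481, 0.30967154]))
cover corn (array([499.31622662, 305.78490435]), np.float64(11.973344797930277), array([1.99484396, 1.7111381 , 2.22194128, 2.28658042]))
grip [494.67482492 293.36872883  46.        ]
rack corn (array([ 524.97098638, -253.22894911]), np.float64(15.90753305155239), array([0.58410659, 0.98085669, 0.67491926, 0.95807134]))
cap [ 471.65519897 -268.55775677  117.        ]
cap [ 524.55153391 -252.82943859   82.        ]
cap [ 577.13763101 -237.55891536   82.        ]
```

```bash
cat >> h.py <<'E'
def pose(p,e): return np.array(p,float),R.from_euler('xyz',e,degrees=True)
def rel(p0,e0,p1,e1):
    a,A=pose(p0,e0);b,B=pose(p1,e1)
    return (A.inv()*B).as_rotvec(degrees=True).round(2),(A.inv().apply(b-a)/1000).round(4)
E
python3 - <<'E'
from h import *
print(rel([248.94,-545.92,248.29],[180,0,24.51],[472,-268.5,190],[180,0,15.9]))
E
```

```text
(array([ 0.  , -0.  ,  8.61]), array([ 0.318 , -0.1599,  0.0583]))
```

>>> {"name": "jog_arm", "arguments": {
  "plan": [
    [[0,0,2],[0.05,-0.025,0],1],
    [[0,0,4],[0.1,-0.05,0],1],
    [[0,0,6],[0.15,-0.076,0.0],1],
    [[0,0,8.6],[0.2,-0.1,0.0],0.6],
    [[0,0,8.6],[0.25,-0.126,0.01],0.2],
    [[0,0,8.6],[0.29,-0.147,0.03],0.1],
    [[0,0,8.6],[0.318,-0.16,0.048],0.1],
    [[0,0,8.6],[0.318,-0.16,0.048],0.1],
    [[0,0,8.6],[0.318,-0.16,0.048],0.1]
  ]
}}

```text
time: 1.23
tool_pos: [471.6, -268.8, 200.4]
tcp_rot: [180.0, 0.0, 15.9]
ft_force: [0.1, -0.4, 0.9]
finger_gap: 46.9
```

```bash
python3 - <<'E'
from h import *
from bench import *
s=sense();print(s['time'],s['tool_pos'],s['tcp_rot'],s['finger_gap'],s['ft_force'])
ci=camera_info('wrist');p,d=snapshot('wrist');cv2.imwrite('pics/w1.png',p)
np.save('pics/w1.npy',p)
import json;json.dump({k:(v.tolist() if hasattr(v,'tolist') else v) for k,v in ci.items()},open('pics/w1.json','w'))
for q in [(472,-268.5,117),(472,-268.5,97)]: print(proj(ci,q))
E
```

```text
1.225 [ 471.61357662 -268.81562651  200.42034589] [1.79992091e+02 2.91681258e-02 1.59289176e+01] 46.88465343429504 [ 0.11157017 -0.43821907  0.93029449]
(np.float64(309.79412400675653), np.float64(256.1473333281724))
(np.float64(309.8035525251214), np.float64(244.40943975727924))
```

View pics/w1.png

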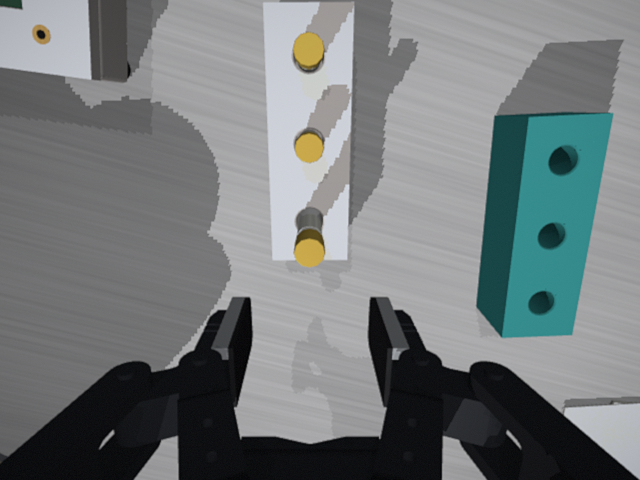

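The wrist view shows the cap near (309,250), between the jaws in the sideways direction. I'll enlarge it.

```bash
python3 - <<'E'
from h import *
crop(np.load('pics/w1.npy'),255,0,110,280,2,'w1c.png');crop(np.load('pics/w1.npy'),270,195,80,75,8,'w1d.png')
E
```

```text
(no output)
```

View pics/w1d.png

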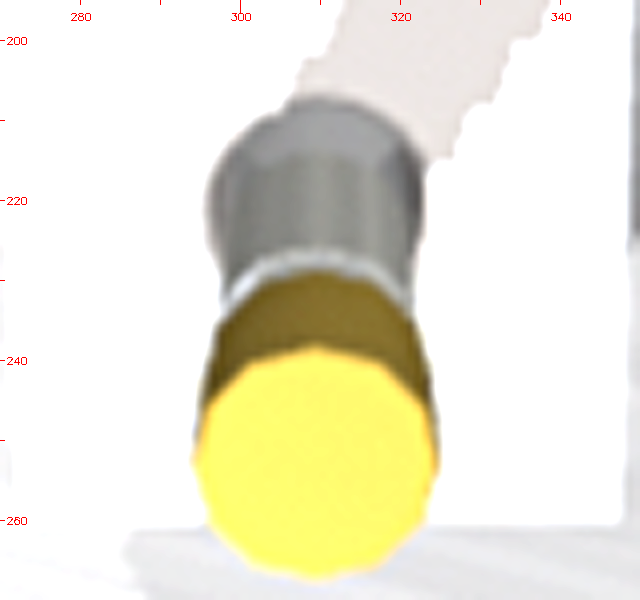

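View pics/w1c.png

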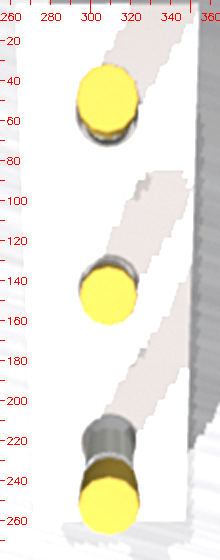

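The cap centre is at (309.3,253), within 1.5 mm of the prediction. I'll descend and grip.

>>> {"name": "jog_arm", "arguments": {
  "plan": [
    [[0,0,0],[0.001,0,0.045],0.0],
    [[0,0,0],[0.001,0,0.09],0.0],
    [[0,0,0],[0.001,0,0.123],0.0],
    [[0,0,0],[0.001,0,0.123],0.0],
    [[0,0,0],[0.001,0,0.123],-1],
    [[0,0,0],[0.001,0,0.123],-1],
    [[0,0,0],[0.001,0,0.123],-1],
    [[0,0,0],[0.001,0,0.123],-1],
    [[0,0,0],[0.001,0,0.123],-1],
    [[0,0,0],[0.001,0,0.123],-1]
  ],
  "force": 45
}}

```text
time: 2.52
tool_pos: [474.3, -269.3, 79.7]
tcp_rot: [179.8, -0.1, 15.9]
ft_force: [-0.7, -0.9, 8.0]
finger_gap: 15.6
```

>>> {"name": "jog_arm", "arguments": {
  "plan": [
    [[0,0,0],[0,0,-0.02],-1],
    [[0,0,0],[0,0,-0.05],-1],
    [[0,0,0],[0,0,-0.085],-1],
    [[0,0,0],[0,0,-0.12],-1],
    [[0,0,0],[0,0,-0.12],-1],
    [[0,0,0],[0,0,-0.12],-1]
  ]
}}

```text
time: 3.28
tool_pos: [472.8, -268.0, 197.2]
tcp_rot: [180.0, -0.0, 15.9]
ft_force: [-0.4, 0.1, -0.9]
finger_gap: 15.4
```

```bash
python3 - <<'E'
from h import *
from bench import *
s=sense();print(s['time'],s['tool_pos'],s['tcp_rot'],s['finger_gap'],s['ft_force'])
ci=camera_info('side');p,d=snapshot('side');cv2.imwrite('pics/s2.png',p)
P=s['tool_pos'];u,v=map(int,proj(ci,P));print(u,v)
crop(p,u-80,v-60,160,160,4,'s2c.png')
p,d=snapshot('wrist');cv2.imwrite('pics/w2.png',p)
E
```

```text
3.275 [ 472.8156979  -268.01882977  197.22448017] [ 1.79990301e+02 -9.11000618e-03  1.59196171e+01] 15.412922874180971 [-0.39915248  0.06769532 -0.93381131]
257 279
```

View pics/s2c.png

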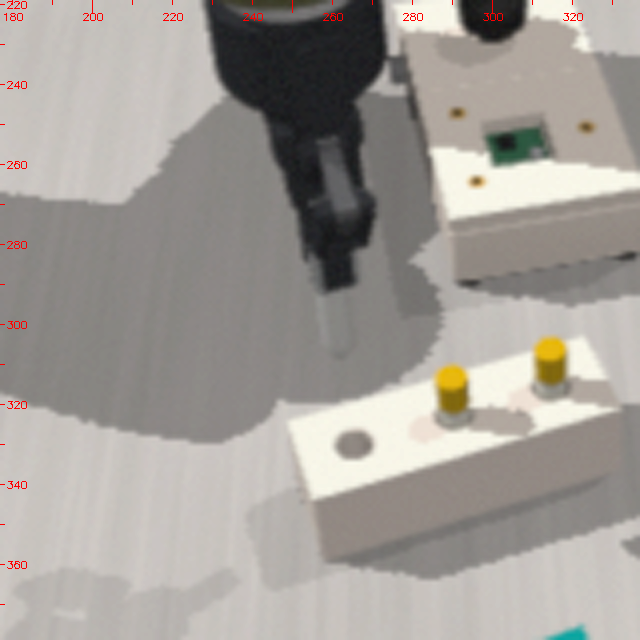

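View pics/w2.png

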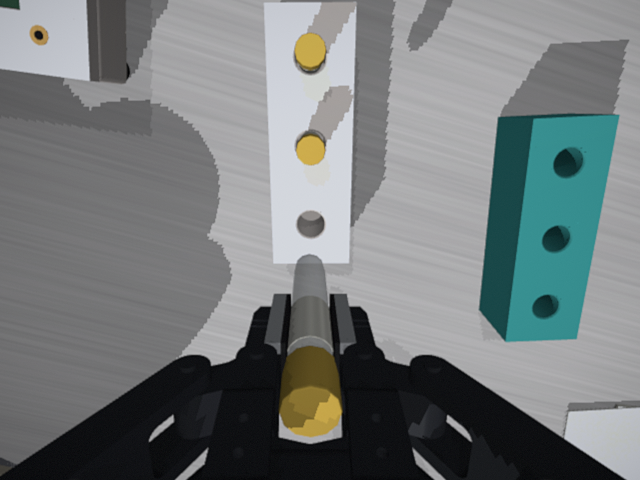

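The tube is held and looks upright, with its foot at side (263,307). I'll check that against a projection.

```bash
python3 - <<'E'
from h import *
from bench import *
P=sense()['tool_pos']
cs=camera_info('side');cw=camera_info('wrist')
for z in (0,-55,-65,-72.7): print(z,proj(cs,P+[0,0,z]),proj(cw,P+[0,0,z]),proj(cw,P+[0,0,37.3]))
p=cv2.imread('pics/w2.png');crop(p,270,240,80,210,4,'w2c.png')
p=cv2.imread('pics/s2.png');crop(p,240,270,50,50,12,'s2d.png')
# path to cup
print(rel([472.6,-268.5,197.5],[180,0,15.92],[560.6,66.7,197.5],[180,0,15.92]))
E
```

```text
0 (np.float64(257.7251976779402), np.float64(280.15321697227864)) (np.float64(310.2588463889424), np.float64(339.3928698444842)) (np.float64(310.1215327166583), np.float64(414.96476793328947))
-55 (np.float64(260.46879453109756), np.float64(300.0955597565584)) (np.float64(310.3713521687293), np.float64(277.4742336080123)) (np.float64(310.1215327166583), np.float64(414.96476793328947))
-65 (np.float64(260.9446284710741), np.float64(303.5542470372671)) (np.float64(310.3857008499831), np.float64(269.5772990975167)) (np.float64(310.1215327166583), np.float64(414.96476793328947))
-72.7 (np.float64(261.3064450326812), np.float64(306.18417784809077)) (np.float64(310.3958818166982), np.float64(263.97410630368984)) (np.float64(310.1215327166583), np.float64(414.96476793328947))
(array([0., 0., 0.]), array([ 0.1766, -0.2982, -0.    ]))
```

View pics/w2c.png

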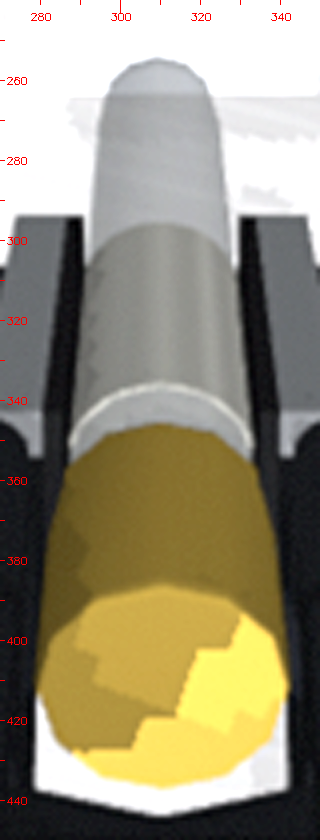

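View pics/s2d.png

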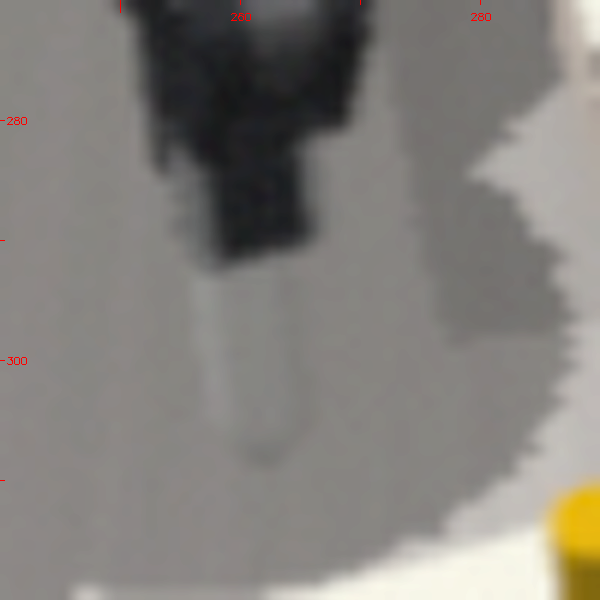

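The tube is upright and the foot is where predicted. I'll move over the cup.

>>> {"name": "jog_arm", "arguments": {
  "plan": [
    [[0,0,0],[0.015,-0.025,0],-1],
    [[0,0,0],[0.04,-0.068,0],-1],
    [[0,0,0],[0.067,-0.113,0],-1],
    [[0,0,0],[0.094,-0.158,0],-1],
    [[0,0,0],[0.12,-0.203,0],-1],
    [[0,0,0],[0.147,-0.248,0],-1],
    [[0,0,0],[0.167,-0.282,0],-1],
    [[0,0,0],[0.1765,-0.298,0.0],-1],
    [[0,0,0],[0.1765,-0.298,0.02],-1],
    [[0,0,0],[0.1765,-0.298,0.02],-1],
    [[0,0,0],[0.1765,-0.298,0.02],-1]
  ]
}}

```text
time: 4.75
tool_pos: [560.3, 65.5, 176.5]
tcp_rot: [-180.0, 0.1, 15.8]
ft_force: [0.5, -0.2, -0.1]
finger_gap: 15.2
```

```bash
python3 - <<'E'
from h import *
from bench import *
s=sense();print(s['time'],s['tool_pos'],s['tcp_rot'],s['finger_gap'],s['ft_force'])
ci=camera_info('wrist')
p,d=snapshot('wrist');cv2.imwrite('pics/w3.png',p)
P=s['tool_pos'];print(proj(ci,P-[0,0,72.7]),'cup',proj(ci,[560.6,66.7,89]),proj(ci,[560.6,66.7,79]))
E
```

```text
4.75 [560.34935467  65.46690642 176.54452183] [-1.79994158e+02  9.06859731e-02  1.58160821e+01] 15.178754668919439 [ 0.49039601 -0.17984612 -0.06179349]
(np.float64(310.2054422517711), np.float64(263.9646861390155)) cup (np.float64(308.26556070991114), np.float64(253.24442730914706)) (np.float64(308.3352477999294), np.float64(247.33722748533444))
```

View pics/w3.png

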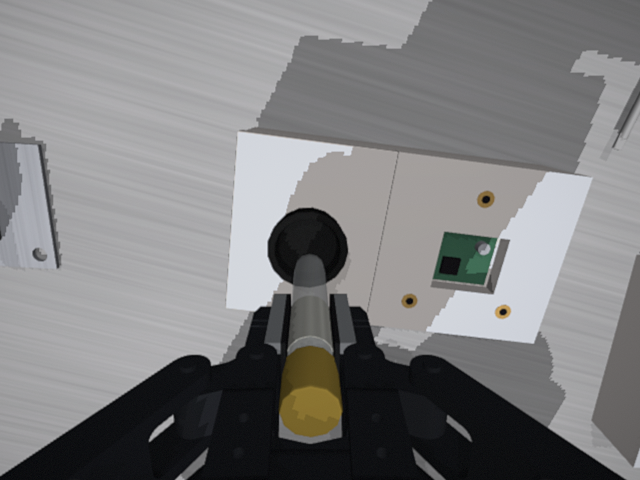

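The wrist view shows threads at (410,300), (503.5,312) and (486,199.5), and the cup centred at about (307.5,247). I'll cross-check the mixer pose from here.

```bash
python3 - <<'E'
from h import *
from bench import *
ci=camera_info('wrist')
w=[ray_z(ci,*p,60) for p in [(503.5,312),(409.7,300.3),(485.8,199.5)]]
t,a,r=fit2([(-38,-81),(-38,-15),(38,-48)],w); print('mixer',t,a,r)
M=R.from_euler('z',a,degrees=True).as_matrix()
c=t+(M@[0,60,0])[:2]; print('cup',c)
P=sense()['tool_pos']; print('tool shift from wrist',R.from_euler('xyz',[180,0,15.82],degrees=True).inv().apply([c[0]-P[0],c[1]-P[1],0]))
M=R.from_euler('z',8.4,degrees=True).as_matrix()
for o in ([560.6,66.7],c):
  for rad,z in((24,89),(17,89)):
    print([tuple(np.round(proj(ci,[o[0]+rad*np.cos(b),o[1]+rad*np.sin(b),z]),1)) for b in np.radians([15.8,105.8,195.8,285.8])])
crop(cv2.imread('pics/w3.png'),255,195,110,110,6,'w3c.png')
E
```

```text
mixer [571.14062074   7.57638841] 8.462359711195765 [0.46212928 0.30810945 0.22284138]
cup [562.31104185  66.92315358]
tool shift from wrist [ 1.79720584e+00 -8.54337954e-01 -1.04626224e-16]
[(np.float64(308.2), np.float64(213.8)), (np.float64(267.0), np.float64(253.7)), (np.float64(308.3), np.float64(291.1)), (np.float64(349.5), np.float64(253.8))]
[(np.float64(308.2), np.float64(225.7)), (np.float64(279.0), np.float64(253.7)), (np.float64(308.3), np.float64(280.4)), (np.float64(337.5), np.float64(253.7))]
[(np.float64(308.7), np.float64(210.9)), (np.float64(267.3), np.float64(250.9)), (np.float64(308.7), np.float64(288.5)), (np.float64(350.0), np.float64(251.0))]
[(np.float64(308.7), np.float64(222.9)), (np.float64(279.4), np.float64(251.0)), (np.float64(308.7), np.float64(277.8)), (np.float64(338.0), np.float64(251.0))]
```

View pics/w3c.png

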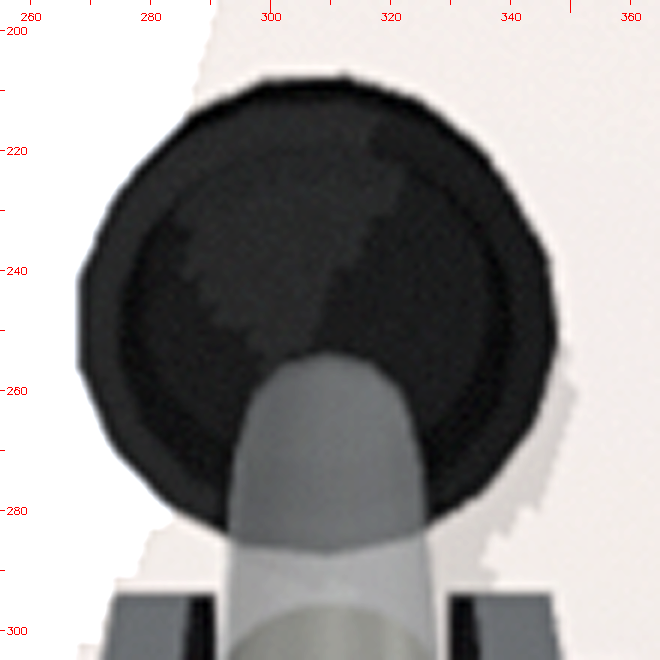

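>>> {"name": "jog_arm", "arguments": {
  "plan": [
    [[0,0,0],[0.002,-0.001,0.012],-1],
    [[0,0,0],[0.002,-0.001,0.02],-1],
    [[0,0,0],[0.002,-0.001,0.026],-1],
    [[0,0,0],[0.002,-0.001,0.03],-1],
    [[0,0,0],[0.002,-0.001,0.033],-1],
    [[0,0,0],[0.002,-0.001,0.035],-1],
    [[0,0,0],[0.002,-0.001,0.036],-1],
    [[0,0,0],[0.002,-0.001,0.036],-1]
  ]
}}

```text
time: 5.8
tool_pos: [563.8, 68.7, 143.5]
tcp_rot: [180.0, -0.2, 15.9]
ft_force: [-2.6, 0.2, 12.1]
finger_gap: 15.3
```

>>> {"name": "jog_arm", "arguments": {
  "plan": [
    [[0,0,0],[0,0,0.001],-1],
    [[0,0,0],[0,0,0.001],-1],
    [[0,0,0],[0,0,0.001],-1]
  ]
}}

```text
time: 6.18
tool_pos: [564.3, 68.8, 143.4]
tcp_rot: [180.0, -0.3, 15.9]
ft_force: [-3.6, 1.0, 15.6]
finger_gap: 15.5
```

```bash
python3 - <<'E'
from h import *
from bench import *
s=sense();print(s['time'],s['tool_pos'],s['tcp_rot'],s['finger_gap'],s['ft_force'])
p,d=snapshot('wrist');crop(p,220,180,200,150,4,'w4c.png')
p,d=snapshot('side');crop(p,240,170,120,120,5,'s4c.png')
E
```

```text
6.175 [564.32943063  68.78946128 143.36340117] [179.96537031  -0.2669882   15.92585983] 15.483057224341778 [-3.60203049  0.99938861 15.61786414]
```

View pics/w4c.png

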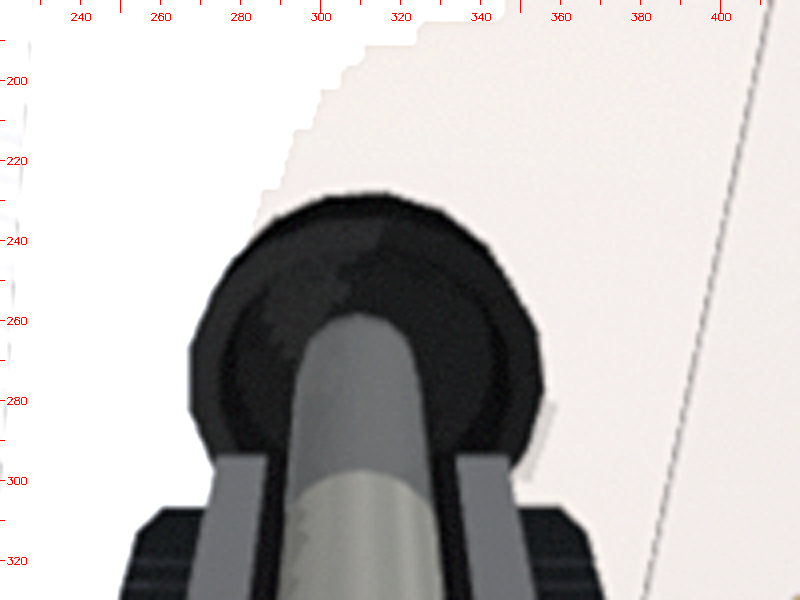

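View pics/s4c.png

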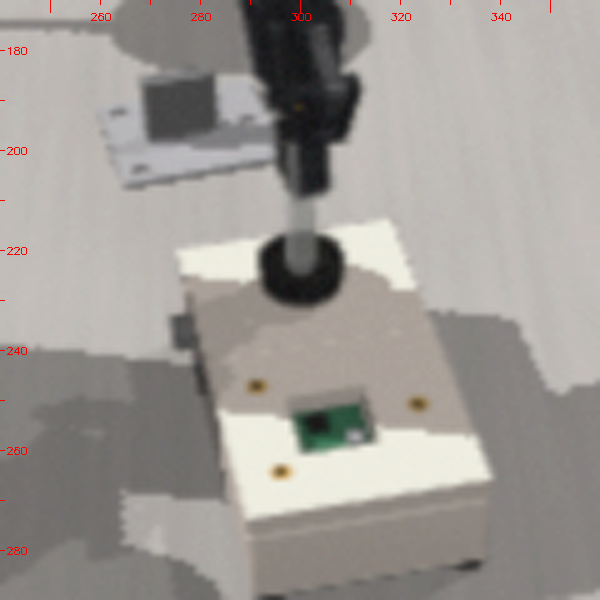

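The force rose to 15.6 N while the tool moved only 0.1 mm, so the cup is on its stop. I'll lift and check the tube in the grip.

>>> {"name": "jog_arm", "arguments": {
  "plan": [
    [[0,0,0],[0,0,-0.01],-1],
    [[0,0,0],[0,0,-0.035],-1],
    [[0,0,0],[0,0,-0.06],-1],
    [[0,0,0],[0,0,-0.06],-1],
    [[0,0,0],[0,0,-0.06],-1]
  ]
}}

```text
time: 6.9
tool_pos: [562.2, 68.3, 199.3]
tcp_rot: [-180.0, 0.1, 15.9]
ft_force: [-0.4, 0.4, -0.3]
finger_gap: 15.3
```

```bash
python3 - <<'E'
from h import *
from bench import *
s=sense();print(s['time'],s['tool_pos'],s['tcp_rot'],s['finger_gap'],s['ft_force'])
P=s['tool_pos']
ci=camera_info('wrist')
p,d=snapshot('wrist');cv2.imwrite('pics/w5.png',p);crop(p,250,190,120,250,3,'w5c.png')
ci=camera_info('side')
p,d=snapshot('side');u,v=map(int,proj(ci,P));crop(p,u-30,v-40,60,90,8,'s5c.png'); print(proj(ci,P-[0,0,72.7]),proj(ci,P-[0,0,60]))
E
```

```text
6.9 [562.19793849  68.34299356 199.31603069] [-1.79985613e+02  5.09704964e-02  1.59119285e+01] 15.324880729158393 [-0.43794384  0.3565539  -0.28855496]
(np.float64(299.0758768223868), np.float64(205.90680027217564)) (np.float64(298.87566443627406), np.float64(201.81554425926134))
```

View pics/w5c.png

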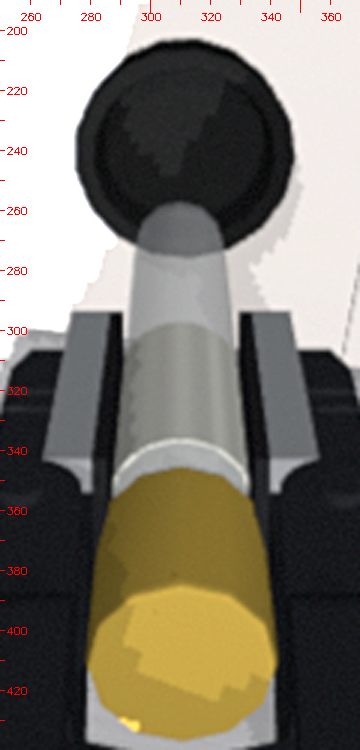

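View pics/s5c.png

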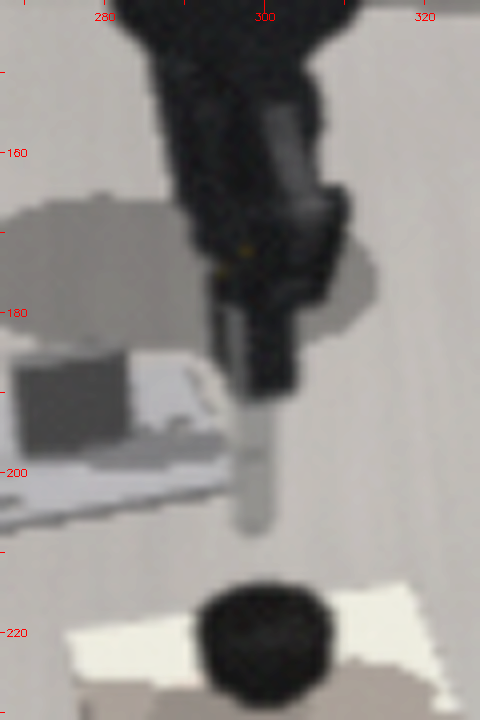

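The cup has sprung back and the tube is still held, tilted by about 1°. I'll go back over its hole.

>>> {"name": "jog_arm", "arguments": {
  "plan": [
    [[0,0,0],[-0.015,0.025,0],-1],
    [[0,0,0],[-0.04,0.068,0],-1],
    [[0,0,0],[-0.067,0.113,0],-1],
    [[0,0,0],[-0.094,0.158,0],-1],
    [[0,0,0],[-0.12,0.203,0],-1],
    [[0,0,0],[-0.147,0.248,0],-1],
    [[0,0,0],[-0.168,0.284,0],-1],
    [[0,0,0],[-0.178,0.299,0.0],-1],
    [[0,0,0],[-0.178,0.299,0.05],-1],
    [[0,0,0],[-0.178,0.299,0.05],-1],
    [[0,0,0],[-0.178,0.299,0.05],-1],
    [[0,0,0],[-0.178,0.299,0.05],-1]
  ]
}}

```text
time: 8.5
tool_pos: [474.6, -268.2, 152.4]
tcp_rot: [179.9, -0.1, 16.0]
ft_force: [0.4, -0.3, 0.2]
finger_gap: 15.6
```

```bash
python3 - <<'E'
from h import *
from bench import *
s=sense();print(s['time'],s['tool_pos'],s['tcp_rot'],s['finger_gap'],s['ft_force'])
P=s['tool_pos']
ci=camera_info('wrist')
p,d=snapshot('wrist');cv2.imwrite('pics/w6.png',p);crop(p,260,190,100,120,6,'w6c.png')
M=R.from_euler('xyz',s['tcp_rot'],degrees=True)
for r,zz in ((8,-72.7),(10,52-P[2])):
  print([tuple(np.round(proj(ci,P+[0,0,zz]+M.apply([r*np.cos(b),r*np.sin(b),0])),1)) for b in np.radians([0,90,180,270])])
ci=camera_info('side')
p,d=snapshot('side');u,v=map(int,proj(ci,P));crop(p,u-40,v-30,80,80,8,'s6c.png'); print(proj(ci,P-[0,0,72.7]))
E
```

```text
8.5 [ 474.58013778 -268.15857444  152.38821384] [ 1.79873674e+02 -1.07972085e-01  1.59630399e+01] 15.63442189052051 [ 0.37143321 -0.29394672  0.19468307]
[(np.float64(309.9), np.float64(250.6)), (np.float64(324.5), np.float64(264.4)), (np.float64(309.8), np.float64(277.8)), (np.float64(295.2), np.float64(264.4))]
[(np.float64(309.8), np.float64(231.5)), (np.float64(326.1), np.float64(247.1)), (np.float64(309.8), np.float64(262.3)), (np.float64(293.4), np.float64(247.1))]
(np.float64(264.43726612924377), np.float64(320.65047385674774))
```

View pics/w6c.png

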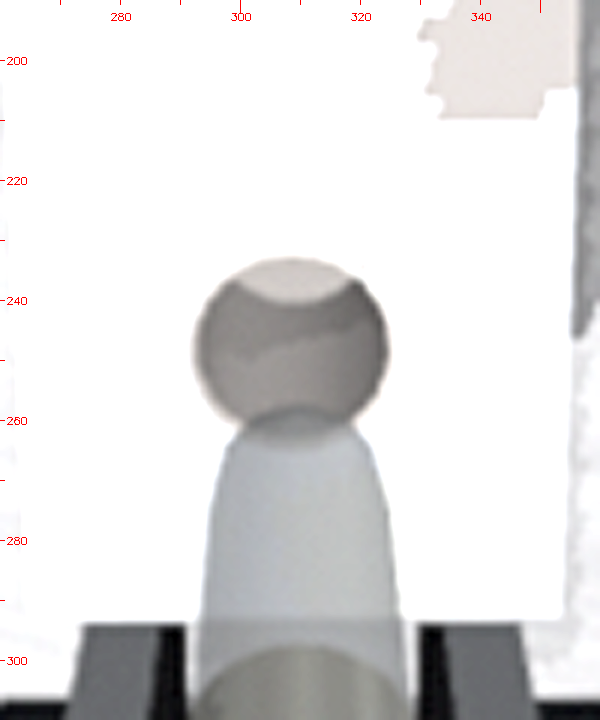

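View pics/s6c.png

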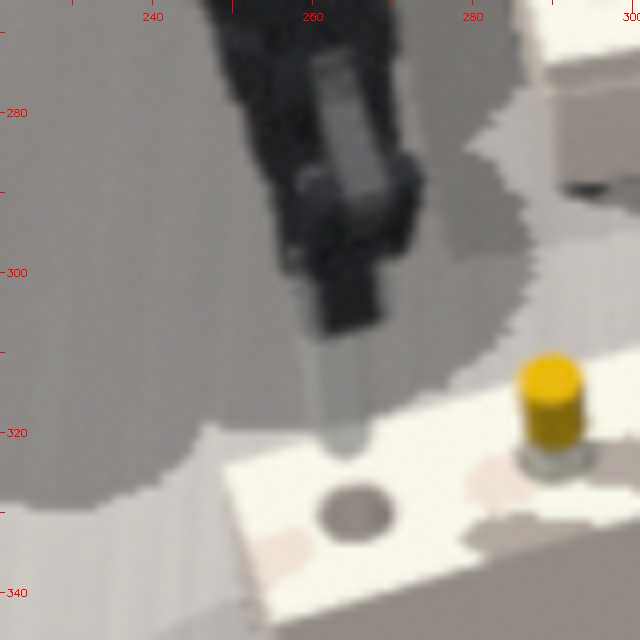

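The hole is centred at wrist (308.5,248.5), and at about (310.7,224) in the earlier picture. I'll compute both at z=52.

```bash
crop=1 python3 - <<'E'
from h import *
from bench import *
s=sense();P=s['tool_pos'];print(P,s['tcp_rot'])
ci=camera_info('wrist');h=ray_z(ci,308.5,248.5,52);print('hole w6',h)
A=R.from_euler('xyz',[180,0,15.93],degrees=True)
print('tool offset',A.inv().apply(h-P))
# w2 camera
c2=dict(ci);
# rigid cam rel to tool
f,cx,cy,o,M=cam(ci); T=R.from_euler('xyz',s['tcp_rot'],degrees=True)
rel_o=T.inv().apply(o-P); rel_M=T.inv().as_matrix()@M
T2=R.from_euler('xyz',[179.99,0,15.92],degrees=True);P2=np.array([472.8,-268.0,197.2])
o2=P2+T2.apply(rel_o);M2=T2.as_matrix()@rel_M
d=M2@np.array([(310.7-cx)/f,(224-cy)/f,1]);h2=o2+d*(52-o2[2])/d[2];print('hole w2',h2, 'tool', T2.inv().apply(h2-P2))
crop(cv2.imread('pics/w2.png'),285,195,55,55,10,'w2h.png')
E
```

```text
[ 474.38328993 -268.22910405  152.09866284] [ 1.79881598e+02 -1.01154415e-01  1.59481528e+01]
hole w6 [ 473.40443991 -267.69587441   52.        ]
tool offset [ -0.79490828  -0.78141028 100.09866284]
hole w2 [ 474.13444013 -268.09851472   52.        ] tool [  1.25623642   0.4354242  145.20007821]
```

View pics/w2h.png

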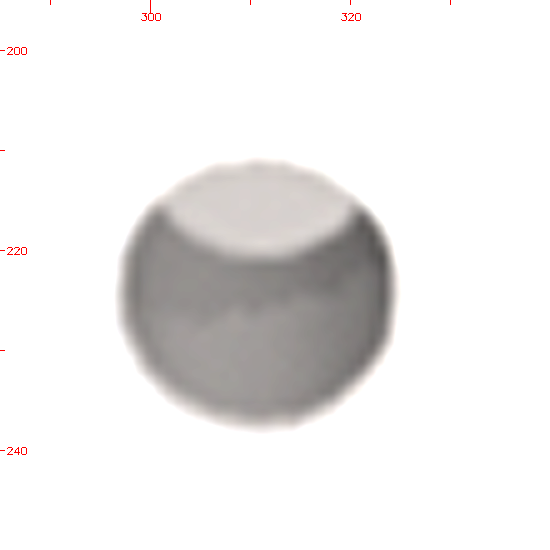

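>>> {"name": "jog_arm", "arguments": {
  "plan": [
    [[0,0,0],[0.0005,-0.0005,0.015],-1],
    [[0,0,0],[0.0005,-0.0005,0.025],-1],
    [[0,0,0],[0.0005,-0.0005,0.033],-1],
    [[0,0,0],[0.0005,-0.0005,0.04],-1],
    [[0,0,0],[0.0005,-0.0005,0.04],-1]
  ]
}}

```text
time: 9.22
tool_pos: [473.4, -267.2, 109.5]
tcp_rot: [-179.9, 0.0, 15.9]
ft_force: [-0.6, 0.6, 0.2]
finger_gap: 15.4
```

The foot is in the hole and there's no force. I'll continue.

>>> {"name": "jog_arm", "arguments": {
  "plan": [
    [[0,0,0],[0,0,0.01],-1],
    [[0,0,0],[0,0,0.02],-1],
    [[0,0,0],[0,0,0.028],-1],
    [[0,0,0],[0,0,0.028],-1],
    [[0,0,0],[0,0,0.028],-1]
  ]
}}

```text
time: 9.85
tool_pos: [473.7, -267.4, 82.4]
tcp_rot: [-180.0, 0.0, 15.9]
ft_force: [-0.9, -0.5, -0.4]
finger_gap: 15.5
```

>>> {"name": "jog_arm", "arguments": {
  "plan": [
    [[0,0,0],[0,0,0.002],-1],
    [[0,0,0],[0,0,0.002],-1],
    [[0,0,0],[0,0,0.002],0],
    [[0,0,0],[0,0,0.002],0],
    [[0,0,0],[0,0,0.002],0],
    [[0,0,0],[0,0,0.002],0],
    [[0,0,0],[0,0,-0.02],0],
    [[0,0,0],[0,0,-0.06],0],
    [[0,0,0],[0,0,-0.11],0],
    [[0,0,0],[0,0,-0.13],0],
    [[0,0,0],[0,0,-0.13],0]
  ]
}}

```text
time: 11.22
tool_pos: [474.6, -268.0, 213.9]
tcp_rot: [179.8, -0.1, 15.9]
ft_force: [0.6, -0.9, -0.4]
finger_gap: 42.8
```

```bash
python3 - <<'E'
from h import *
from bench import *
s=sense();print(s['time'],s['tool_pos'],s['tcp_rot'],s['finger_gap'],s['ft_force'])
ci=camera_info('wrist');print(ci['origin'],ci['orientation'])
p,d=snapshot('wrist');cv2.imwrite('pics/w7.png',p)
print(proj(ci,[473.5,-268,117]),proj(ci,[473.5,-268,52]))
p,d=snapshot('side');crop(p,230,280,120,90,6,'s7c.png')
E
```

```text
11.225 [ 474.59793343 -268.0264373   213.91969709] [ 1.79842370e+02 -1.27362632e-01  1.59105245e+01] 42.80780728003867 [ 0.62276439 -0.93203634 -0.44531516]
[ 552.72710843 -245.23309843  339.75709285] [ 1.61839512e+02 -1.38428383e-01 -7.40697951e+01]
(np.float64(309.2013447476323), np.float64(250.76838934044164)) (np.float64(309.1286041743349), np.float64(221.10576084571906))
```

View pics/w7.png

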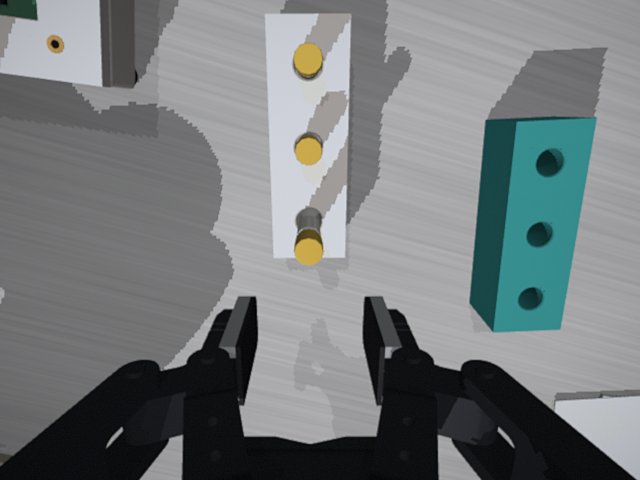

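View pics/s7c.png

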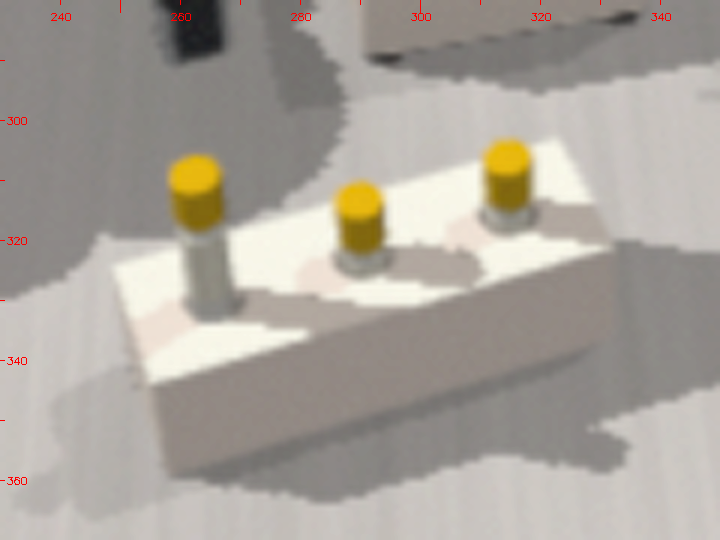

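The tall tube stands in its hole and has been let go, with its cap at wrist (308,250) and side (263,310). Now for the cover.

```bash
python3 - <<'E'
from h import *
print(rel([474.2,-268.0,213],[180,0,15.92],[494,306.7,190],[180,0,12.6]))
E
```

```text
(array([ 0.  , -0.  ,  3.32]), array([ 0.1767, -0.5472,  0.023 ]))
```

>>> {"name": "jog_arm", "arguments": {
  "plan": [
    [[0,0,0],[0.008,-0.025,0],0.2],
    [[0,0,0.5],[0.024,-0.075,0],0.2],
    [[0,0,1],[0.042,-0.13,0],0.2],
    [[0,0,1.5],[0.06,-0.185,0],0.2],
    [[0,0,2],[0.078,-0.24,0],0.2],
    [[0,0,2.5],[0.096,-0.295,0],0.2],
    [[0,0,3],[0.114,-0.35,0],0.2],
    [[0,0,3.3],[0.131,-0.405,0.0],0.2],
    [[0,0,3.3],[0.149,-0.46,0.0],0.2],
    [[0,0,3.3],[0.165,-0.51,0.0],0.2],
    [[0,0,3.3],[0.1735,-0.537,0.02],0.2],
    [[0,0,3.3],[0.1767,-0.547,0.023],0.2]
  ]
}}

```text
time: 12.82
tool_pos: [491.2, 307.6, 184.9]
tcp_rot: [179.9, 0.4, 12.7]
ft_force: [-0.1, -1.5, 0.0]
finger_gap: 51.2
```

>>> {"name": "jog_arm", "arguments": {
  "plan": [
    [[0,0,0],[0,0,0],0.2],
    [[0,0,0],[0,0,0],0.2]
  ]
}}

```text
time: 13.08
tool_pos: [494.0, 306.0, 189.5]
tcp_rot: [180.0, 0.0, 12.6]
ft_force: [0.1, 0.1, 0.1]
finger_gap: 51.1
```

```bash
python3 - <<'E'
from h import *
from bench import *
s=sense();print(s['time'],s['tool_pos'],s['tcp_rot'],s['finger_gap'],s['ft_force'])
ci=camera_info('wrist')
p,d=snapshot('wrist');cv2.imwrite('pics/w8.png',p)
crop(p,200,130,220,180,3,'w8c.png')
E
```

```text
13.075 [493.98835544 305.97383137 189.47099582] [1.79978096e+02 1.09122960e-03 1.25516546e+01] 51.1435676536816 [0.05978552 0.14048057 0.10438076]
```

View pics/w8.png

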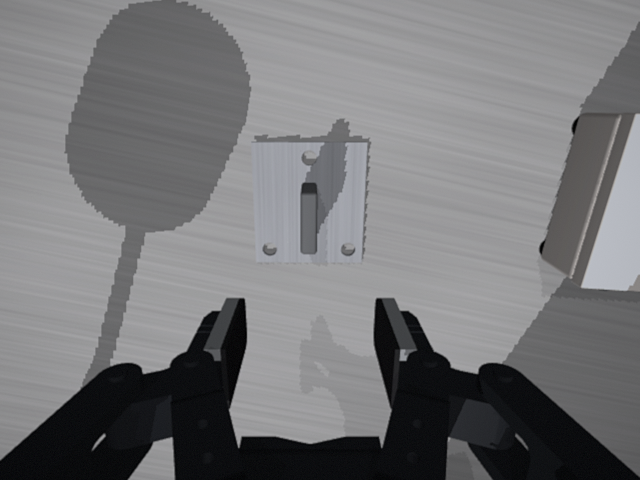

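The wrist view shows the cover squarely below, with holes at (309,157), (270,249) and (348,249) and the grip at about (309,218). I'll fit its pose.

```bash
python3 - <<'E'
from h import *
from bench import *
s=sense()
crop(cv2.imread('pics/w8.png'),240,125,140,145,5,'w8c.png')
E
```

```text
(no output)
```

View pics/w8c.png

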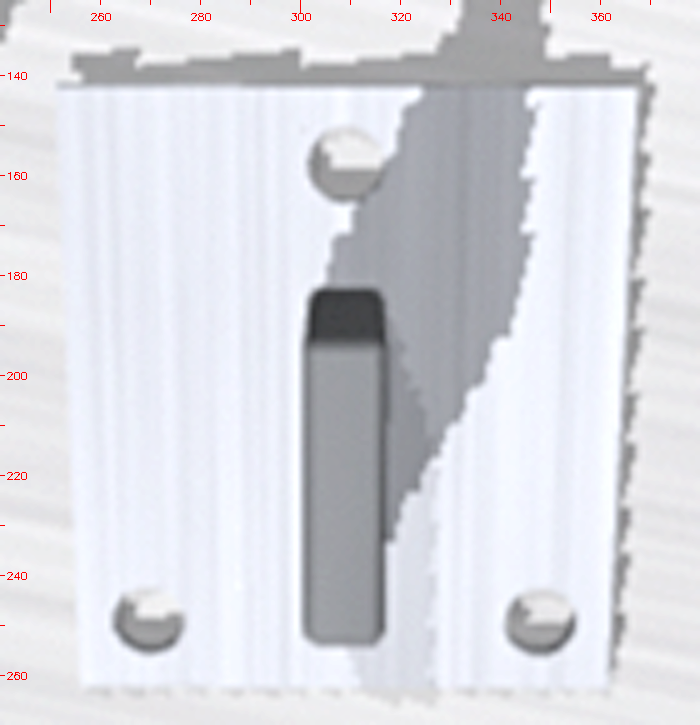

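```bash
python3 - <<'E'
from h import *
from bench import *
s=sense();P=s['tool_pos'];ci=camera_info('wrist')
w=[ray_z(ci,*p,4) for p in [(348,249),(269.7,249),(309.2,157.7)]]
t,a,r=fit2([(-38,-33),(-38,33),(38,0)],w);print(t,a,r)
g=t+(R.from_euler('z',a,degrees=True).apply([-4,0,0]))[:2];print('grip',g,'griptop',ray_z(ci,309,223.5,46))
print(s['tool_pos'],s['tcp_rot'])
A=R.from_euler('xyz',s['tcp_rot'],degrees=True)
print(A.inv().apply([g[0]-P[0],g[1]-P[1],31-P[2]]))
E
```

```text
[499.20175314 308.08637444] 12.392194137466932 [0.0535631  0.15534219 0.1152644 ]
grip [495.29494704 307.22796538] griptop [496.06290717 307.28947845  46.        ]
[494.17310697 306.01368456 189.81492605] [ 1.79993282e+02 -3.67625934e-02  1.25317910e+01]
[  1.25668888  -0.9605553  158.81565353]
```

>>> {"name": "jog_arm", "arguments": {
  "plan": [
    [[0,0,0],[0.0005,-0.001,0.05],0.2],
    [[0,0,0],[0.0005,-0.001,0.1],0.2],
    [[0,0,0],[0.0005,-0.001,0.135],0.1],
    [[0,0,0],[0.0005,-0.001,0.15],0],
    [[0,0,0],[0.0005,-0.001,0.157],0],
    [[0,0,0],[0.0005,-0.001,0.157],0],
    [[0,0,0],[0.0005,-0.001,0.157],-1],
    [[0,0,0],[0.0005,-0.001,0.157],-1],
    [[0,0,0],[0.0005,-0.001,0.157],-1],
    [[0,0,0],[0.0005,-0.001,0.157],-1],
    [[0,0,0],[0.0005,-0.001,0.157],-1],
    [[0,0,0],[0.0005,-0.001,0.157],-1]
  ],
  "force": 60
}}

```text
time: 14.62
tool_pos: [495.0, 308.8, 33.9]
tcp_rot: [-180.0, -0.1, 12.6]
ft_force: [-0.9, -0.5, 7.0]
finger_gap: 11.1
```

The grip is held at an 11.1 mm gap. I'll lift straight up.

>>> {"name": "jog_arm", "arguments": {
  "plan": [
    [[0,0,0],[0,0,-0.01],-1],
    [[0,0,0],[0,0,-0.03],-1],
    [[0,0,0],[0,0,-0.065],-1],
    [[0,0,0],[0,0,-0.1],-1],
    [[0,0,0],[0,0,-0.135],-1],
    [[0,0,0],[0,0,-0.135],-1],
    [[0,0,0],[0,0,-0.135],-1]
  ]
}}

```text
time: 15.5
tool_pos: [493.6, 308.1, 167.2]
tcp_rot: [180.0, 0.0, 12.6]
ft_force: [0.1, -0.3, -1.8]
finger_gap: 10.9
```

```bash
python3 - <<'E'
from h import *
from bench import *
s=sense();print(s['time'],s['tool_pos'],s['tcp_rot'],s['finger_gap'],s['ft_force'])
P=s['tool_pos']
p,d=snapshot('wrist');cv2.imwrite('pics/w9.png',p)
ci=camera_info('side');p,d=snapshot('side');u,v=map(int,proj(ci,P));crop(p,u-60,v-60,120,120,5,'s9c.png')
print(rel(P,[180,0,12.53],[573.9,-40.5,P[2]],[180,0,8.43]))
E
```

```text
15.5 [493.64876189 308.06368996 167.20757222] [1.79997235e+02 8.67566053e-03 1.26146392e+01] 10.871961279333759 [ 0.06920256 -0.30634104 -1.77746253]
(array([-0. , -0. ,  4.1]), array([0.0027, 0.3577, 0.    ]))
```

View pics/w9.png

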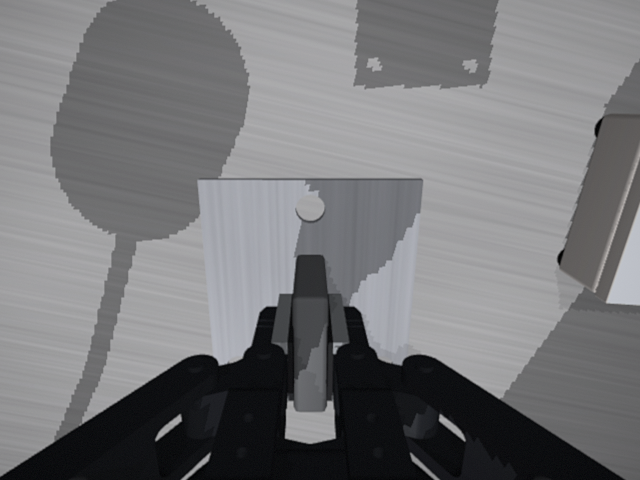

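View pics/s9c.png

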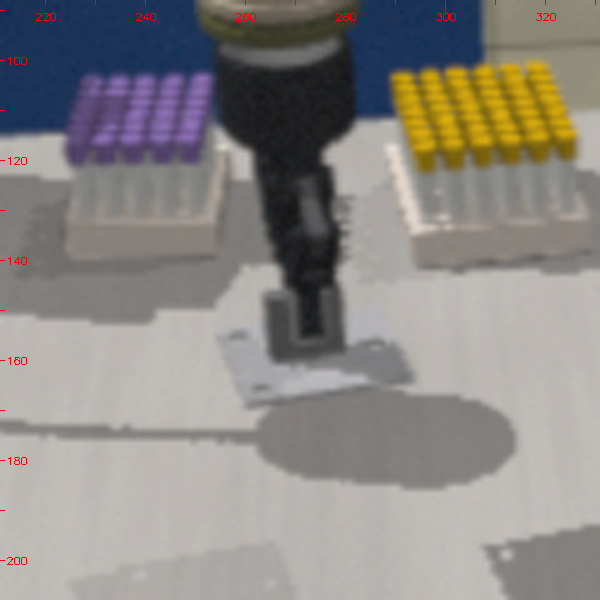

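The plate is held level. I'll move it over the bay, staying high.

>>> {"name": "jog_arm", "arguments": {
  "plan": [
    [[0,0,0],[0,0.015,0],-1],
    [[0,0,0.5],[0,0.045,0],-1],
    [[0,0,1],[0.0,0.085,0],-1],
    [[0,0,1.5],[0.001,0.13,0],-1],
    [[0,0,2],[0.001,0.175,0],-1],
    [[0,0,2.5],[0.001,0.22,0],-1],
    [[0,0,3],[0.002,0.265,0],-1],
    [[0,0,3.5],[0.002,0.305,0],-1],
    [[0,0,4.1],[0.0027,0.338,0.01],-1],
    [[0,0,4.1],[0.0027,0.353,0.025],-1],
    [[0,0,4.1],[0.0027,0.358,0.03],-1],
    [[0,0,4.1],[0.0027,0.358,0.03],-1]
  ]
}}

```text
time: 17.1
tool_pos: [573.9, -40.0, 136.2]
tcp_rot: [-179.9, 0.1, 8.5]
ft_force: [0.5, -0.1, -1.6]
finger_gap: 10.9
```

>>> {"name": "jog_arm", "arguments": {
  "plan": [
    [[0,0,0],[0,0,0],-1],
    [[0,0,0],[0,0,0],-1]
  ]
}}

```text
time: 17.35
tool_pos: [575.0, -39.7, 137.9]
tcp_rot: [180.0, -0.1, 8.6]
ft_force: [-0.6, -0.1, -1.3]
finger_gap: 10.7
```

```bash
python3 - <<'E'
from h import *
from bench import *
s=sense();print(s['time'],s['tool_pos'],s['tcp_rot'],s['finger_gap'],s['ft_force'])
for n in('wrist','top','side'):
    p,d=snapshot(n);cv2.imwrite(f'pics/{n}10.png',p)
E
```

```text
17.35 [575.03535678 -39.74198603 137.92969919] [ 1.79991055e+02 -5.18095802e-02  8.58262777e+00] 10.690069941335087 [-0.61089908 -0.10069199 -1.30052814]
```

View pics/wrist10.png

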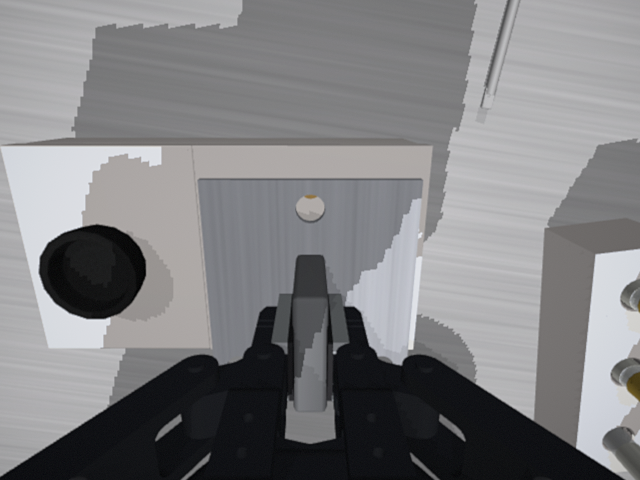

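View pics/top10.png

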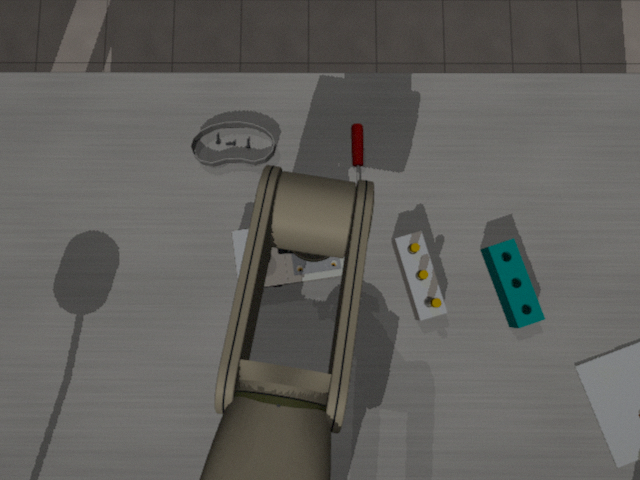

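View pics/side10.png

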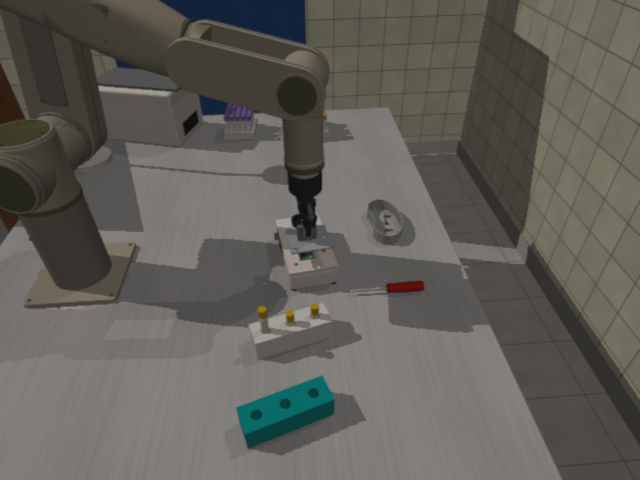

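The plate is over the bay. In the wrist view, hole 2 at (310,208) shows a sliver of brass at its far edge. The straight top edge of the plate and the mixer's far edge look parallel. I'll lower to the final height and then refine.

>>> {"name": "jog_arm", "arguments": {
  "plan": [
    [[0,0,0],[0,0,0.008],-1],
    [[0,0,0],[0,0,0.016],-1],
    [[0,0,0],[0,0,0.023],-1],
    [[0,0,0],[0,0,0.028],-1],
    [[0,0,0],[0,0,0.028],-1],
    [[0,0,0],[0,0,0.028],-1],
    [[0,0,0],[0,0,0.028],-1]
  ]
}}

```text
time: 18.38
tool_pos: [575.0, -40.7, 109.7]
tcp_rot: [180.0, -0.0, 8.5]
ft_force: [-1.1, -0.5, -2.5]
finger_gap: 11.0
```

```bash
python3 - <<'E'
from h import *
from bench import *
s=sense();print(s['time'],s['tool_pos'],s['tcp_rot'],s['finger_gap'],s['ft_force'])
for n in('wrist','top','side'):
    p,d=snapshot(n);cv2.imwrite(f'pics/{n}11.png',p)
crop(cv2.imread('pics/wrist11.png'),0,120,450,120,1,'x.png')
crop(cv2.imread('pics/wrist11.png'),280,170,60,60,10,'w11h.png')
crop(cv2.imread('pics/top11.png'),225,210,140,90,5,'t11.png')
crop(cv2.imread('pics/side11.png'),260,200,90,100,6,'s11.png')
E
```

```text
18.375 [575.04907531 -40.65026519 109.74275919] [ 1.79986789e+02 -4.18654178e-02  8.50960823e+00] 11.048448401720998 [-1.12111522 -0.54785731 -2.51392849]
```

View pics/wrist11.png

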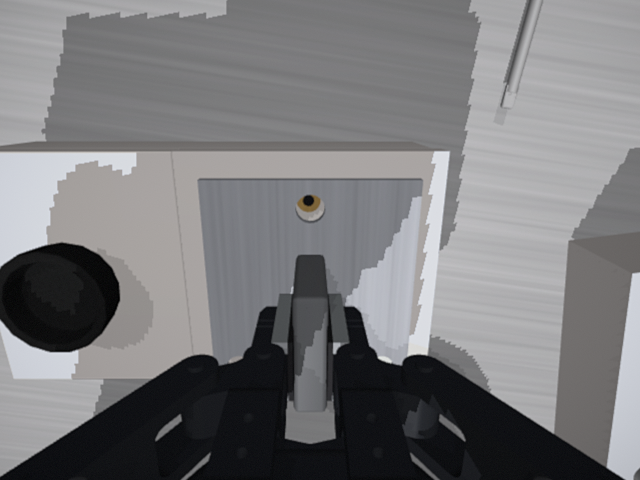

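View pics/w11h.png

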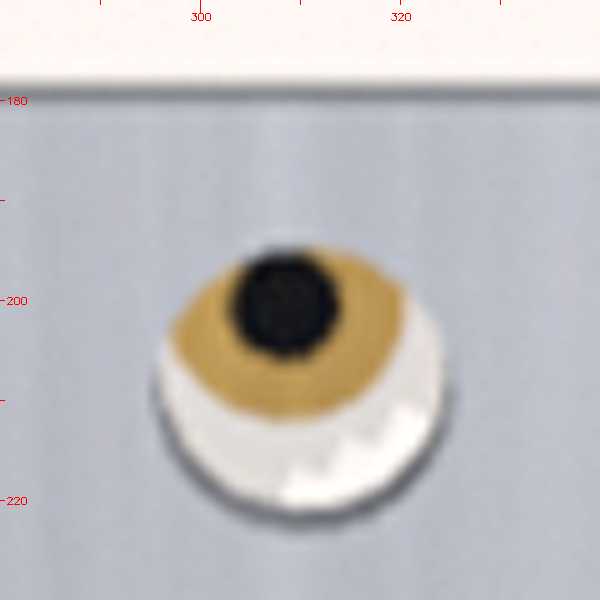

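View pics/t11.png

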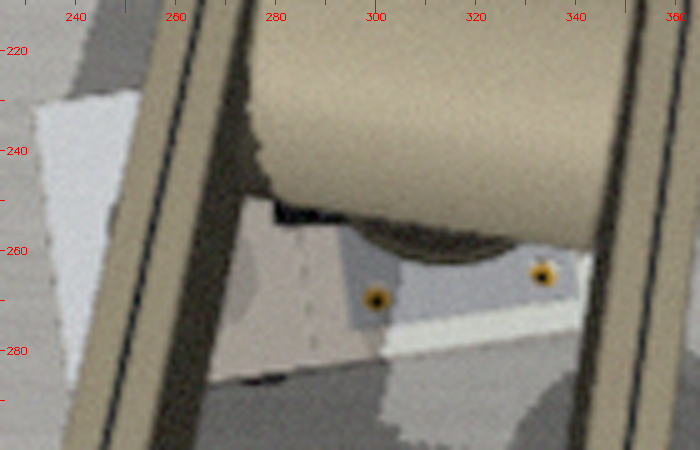

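View pics/s11.png

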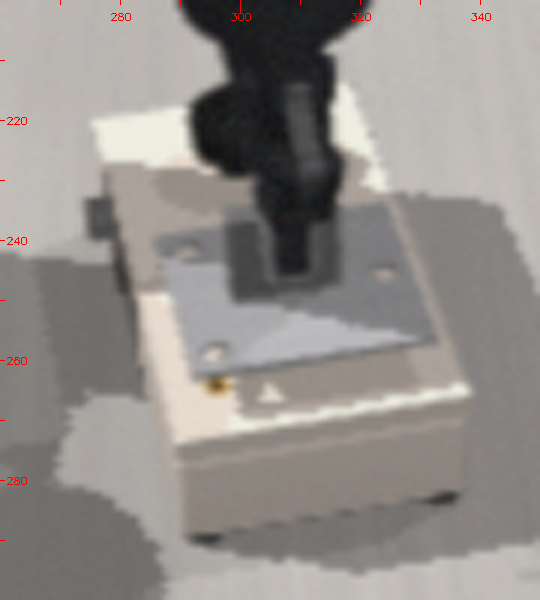

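In the wrist view, thread 2 is at (308.5,200.3) inside hole 2, whose top rim is centred at (310.2,209). The top view shows both near-side threads through their holes. I'll compute the offsets.

```bash
python3 - <<'E'
from h import *
from bench import *
s=sense();P=s['tool_pos'];ci=camera_info('wrist');A=R.from_euler('xyz',s['tcp_rot'],degrees=True)
for u in (74.5,75.8,77):
    h=ray_z(ci,310.2,209,u+4);t=ray_z(ci,308.5,200.3,60)
    print(u,'hole2->thread2 in tool',A.inv().apply(t-h).round(2), 'hole tool',A.inv().apply(h-P).round(2), h.round(1),t.round(1))
# plate far edge vs mixer far edge
e=[ray_z(ci,x,179.3,79.8) for x in (199,421)];m=[ray_z(ci,x,y,60) for x,y in ((172,152.0),(447,151.6))]
for q in(e,m): d=q[0]-q[1];print(np.degrees(np.arctan2(-d[0],d[1])),q[0].round(1),q[1].round(1))
crop(cv2.imread('pics/wrist11.png'),160,135,300,60,2,'w11e.png')
p=cv2.imread('pics/top11.png');crop(p,290,255,60,30,12,'t11h.png')
E
```

```text
74.5 hole2->thread2 in tool [-0.65 -0.76 18.5 ] hole tool [41.49 -0.18 31.11] [616.  -34.3  78.5] [615.2 -33.7  60. ]
75.8 hole2->thread2 in tool [-0.98 -0.76 19.8 ] hole tool [41.83 -0.18 29.81] [616.3 -34.3  79.8] [615.2 -33.7  60. ]
77 hole2->thread2 in tool [-1.29 -0.76 21.  ] hole tool [42.13 -0.18 28.61] [616.6 -34.2  81. ] [615.2 -33.7  60. ]
8.53114131986716 [621.8  11.3  79.8] [634.8 -76.   79.8]
8.612624641308917 [627.8  28.8  60. ] [645.8 -90.5  60. ]
```

View pics/w11e.png

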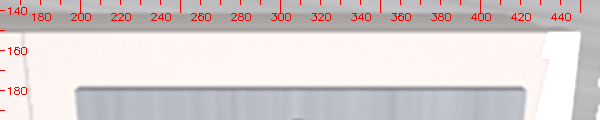

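View pics/t11h.png

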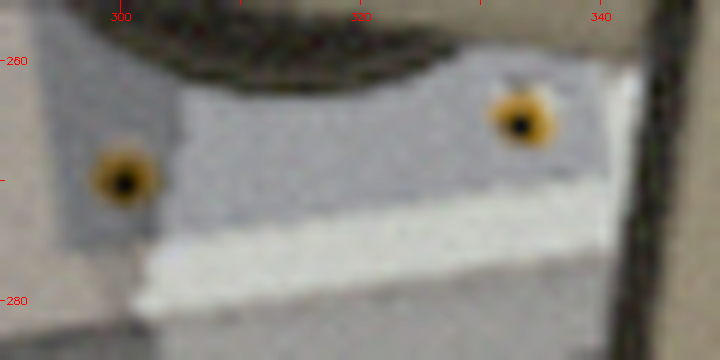

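>>> {"name": "jog_arm", "arguments": {
  "plan": [
    [[0,0,0],[-0.001,-0.0008,0],-1],
    [[0,0,0],[-0.001,-0.0008,0],-1],
    [[0,0,0],[-0.001,-0.0008,0],-1],
    [[0,0,0],[-0.001,-0.0008,0],-1],
    [[0,0,0],[-0.001,-0.0008,0],-1],
    [[0,0,0],[-0.001,-0.0008,0],-1],
    [[0,0,0],[-0.001,-0.0008,0],-1],
    [[0,0,0],[-0.001,-0.0008,0],-1]
  ]
}}

```text
time: 19.52
tool_pos: [573.6, -39.9, 109.3]
tcp_rot: [180.0, -0.0, 8.5]
ft_force: [-0.3, 0.1, -2.2]
finger_gap: 11.0
```

```bash
python3 - <<'E'
from h import *
from bench import *
s=sense();print(s['time'],s['tool_pos'],s['tcp_rot'],s['finger_gap'],s['ft_force'],s['qd'])
for n in('wrist','top','side'):
    p,d=snapshot(n);cv2.imwrite(f'pics/{n}12.png',p)
crop(cv2.imread('pics/wrist12.png'),280,170,60,60,10,'w12h.png')
crop(cv2.imread('pics/top12.png'),290,255,60,30,12,'t12.png')
crop(cv2.imread('pics/side12.png'),280,230,65,50,11,'s12.png')
crop(cv2.imread('pics/side12.png'),230,290,120,60,5,'s12r.png')
ci=camera_info('side')
M=R.from_euler('z',8.45,degrees=True)
for nm,l in(('0',(-38,-81)),('1',(-38,-15)),('2',(38,-48))):
    for z in (60,79.5): print(nm,z,np.round(proj(ci,np.array([569.6,7.4,z])+M.apply([*l,0])),1))
print('top')
ct=camera_info('top')
for nm,l in(('0',(-38,-81)),('1',(-38,-15)),('2',(38,-48))):
    for z in (60,79.5): print(nm,z,np.round(proj(ct,np.array([569.6,7.4,z])+M.apply([*l,0])),1))
E
```

```text
19.525 [573.63391084 -39.93230151 109.29879574] [ 1.79999689e+02 -1.25222520e-03  8.51314213e+00] 10.974347086839428 [-0.3282312   0.09586304 -2.17754005] [-9.48534575e-02 -1.44602598e-01 -2.39395777e-02 -6.97529675e-05
  7.04674296e-02  4.61172622e-02]
0 60 [295.2 263.9]
0 79.5 [294.8 257.8]
1 60 [290.4 246.7]
1 79.5 [290.  240.8]
2 60 [322.7 250.4]
2 79.5 [322.7 244.4]
top
0 60 [333.1 265.2]
0 79.5 [333.4 264.5]
1 60 [300.1 270. ]
1 79.5 [299.9 269.4]
2 60 [311.1 230. ]
2 79.5 [311.  228.7]
```

View pics/w12h.png

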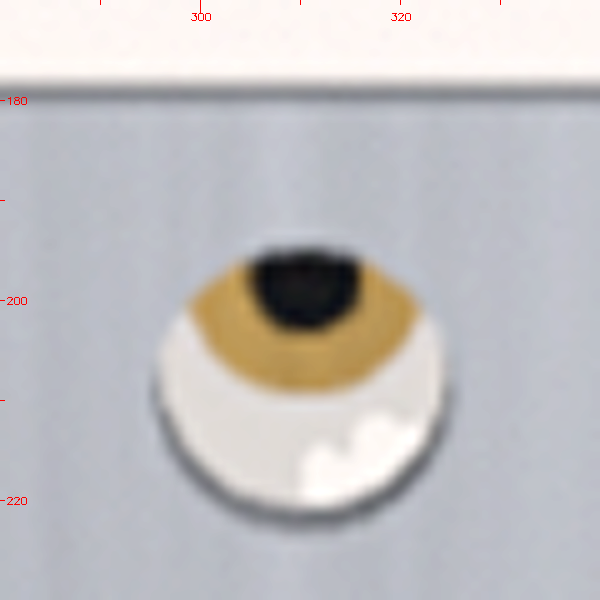

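View pics/t12.png

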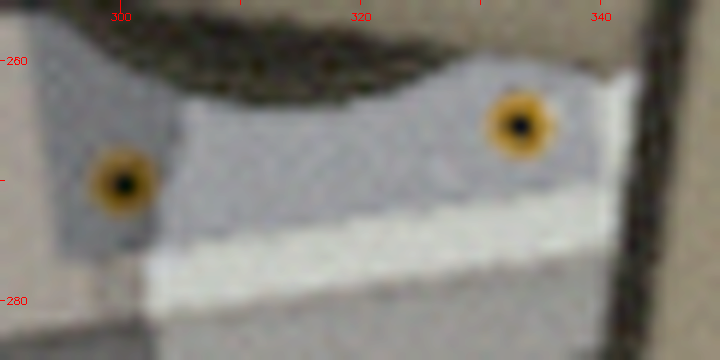

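View pics/s12.png

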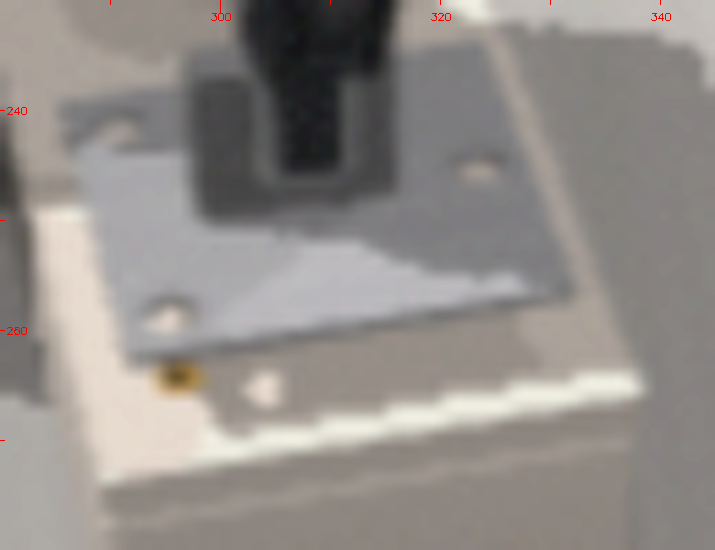

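View pics/s12r.png

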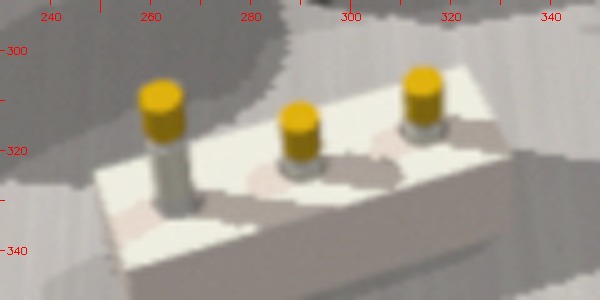

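All three views agree. In the wrist view, thread 2 is laterally centred in hole 2 and about 0.3 mm off fore-and-aft. In the top view, threads 0 and 1 are concentric in their holes at (333,265.5) and (300,270). In the side view, hole 0 sits about 6 px above thread 0, which puts the underside near 75 mm. The tall tube is still standing in the rack. I'm handing in.

```bash
python3 - <<'E'
from bench import *
s=sense();print(s['time'],s['tool_pos'],s['finger_gap'],s['ft_force'])
print(hand_in())
E
```

```text
19.675 [573.63353961 -39.94417075 109.32068798] 11.136106665568024 [ 0.2061091  -0.68133831 -0.33843759]
the job is handed in; nothing more can be done
None
```

I finished both parts and handed the job in at 19.7 s, still holding the cover over the bay; the hand-in reports no verdict.

- **Tube:** I pressed the tall tube into the cup with 12–15.6 N. At the end the force was still rising while the tool had stopped moving, so I took the cup as fully down. It then sprang back. I put the tube back in its hole and let go; the side and wrist pictures show it standing upright. It had tilted about 1° in the grip after the press, but it went into the hole without measurable force.
- **Cover:** It is level, with its underside at about 75 mm, roughly 15 mm above the mixer's top. My last pictures put hole 2 within about 0.5 mm of its thread. Holes 0 and 1 look concentric with theirs to within about 1 pixel (2 mm).
- **Left alone:** I kept clear of the short tubes, the dish and the screwdriver, and saw none of them move in the pictures. I did not measure them.
- **Disagreements:** The wrist and top cameras differed by about 1.5 mm in absolute position. I therefore did the final alignment from holes and threads seen in the same picture. The vertical force reading while holding the cover varied between about -0.3 and -2.5 N against its weight of about 1.6 N. I took this as sensor noise, because the pictures show the cover clear of the mixer.

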